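# Tuck an engraving blank under the hold-down leaf and hold it flat

### The arm

A 6-joint arm with a two-finger parallel gripper is mounted at the origin on the work surface. World frame = base frame: x ahead of the robot, y to its left, z up, the work surface at z = 0. Lengths are in m, angles in degrees, forces in N, time in s.
With the tool pointing down it reaches from about 0.25 to 0.775 m from the base axis. Payload 8.9 kg.
Tool frame: the origin (TCP) lies at the very end of the fingers, on their centre line; the grasp point (between the pads) lies 19 mm behind it; z points along the fingers, y is the direction in which the jaws open and shut (so a half turn about z gives the same grasp; the last joint's range is limited). The gripper opens to 85 mm and grips with 20 to 120 N. Pads are 22 mm wide; open, the fingers measure 114 mm over their backs; the gripper's body (76 mm by 85 mm) begins 54 mm behind the grasp point. The pads swing forward as they close: fully open they stand 13 mm farther back than shut.
Start: joints at [59.857, 16.656, -8.789, 64.555, 0, 82.019], TCP at [0.198, 0.486, 0.231] pointing down, gripper open.
Joint ranges: [-144.48, 144.48], [-52.06, 99.96], [-74.48, 78.29], [-112.23, 115.85], [-86.99, 84.42], [-180, 180]. Speed limits (degrees/s): [127.2, 127.2, 159.86, 180, 180, 180].

### API

Orientations are given as [roll, pitch, yaw] about the fixed x, y, z axes, in that order (R = Rz(yaw) Ry(pitch) Rx(roll)).
In Python, from rig import * gives the robot as it stands.
- The arm moves only by the tool play_rows, never from a script. Its argument "moves" is a list of rows, each a list of 3 entries, a list of its own where there are three numbers: the shift along the tool's x, y, z in mm, then the turn, a rotation vector about the tool's x, y, z in degrees, then the opening, from -1 (shut) to 1 (fully open). In form: [[[dx, dy, dz], [wx, wy, wz], claw], ...]. A call has 1 to 8 rows; each row is the pose to reach, as a shift and turn from the pose commanded when the call began, along the tool's axes at that moment; what a row does not reach only later rows make up. A row lasts 1/8 s, in which the tool goes at most 62.5 mm and 10.7 degrees, less where a joint would pass 70% of its speed; a pose out of reach is approached as far as the arm can. A call with a gripper value outside its range is refused whole. The fingers move at their own pace and stop on an object; the grip force is fixed at half the most. Time passes only in rows, so rows that repeat a pose let the fingers close. It gives the time, the measured TCP pose, the force and the opening at its end, in the units of the state.
- sense(): the state, without advancing time (a new reading comes with each control period).
- capture(name): name is "scene" or "side" or "wrist"; returns the picture (420x560x3 uint8, red, green, blue); there is no depth.
- camera_model(name): a dict with "K" (3x3 intrinsics, pixels), "R" (3x3) and "t" (3): a world point X has camera coordinates R X + t; the wrist camera has in their place "hand_eye" (4x4, takes a point from camera to tool coordinates, whose origin is the TCP and whose axes are the flange's). Camera axes: x right, y down, z forward; pixel columns grow to the right and rows downward; lengths in m; the calibration is good to about 2 mm. A picture is of the moment at which its call begins: read the wrist's pose just before it. camera_model takes no time and is no camera call.
- sign_off(): hands the job in, once; it reports no verdict.
The state is a dict: "time_s": time; "joints": joint angles; "qvel": joint speeds; "joint_efforts": joint torques, N m; "position": TCP position; "ee_rot": TCP orientation; "ft_force": force on the tool from outside, world axes, zero at the start; "wrist_torque": the same for the moment, N m; "grip_width": finger opening in m.
Only numpy, scipy, OpenCV 4.12 (cv2) and the standard library are available. Lean on these libraries where they do the work, as an engineer would, in place of code of your own. Each camera call takes 0.05 s, during which the arm holds its last target. There are 200 camera calls.

### The job

Pick up the brass blank by its wooden block, lay it on the bed of the blue engraving fixture and slide its plain front edge under the sprung brass leaf, square and centred, until it meets the red stop, without prying the leaf up and without disturbing the other things on the bench. Finish while still holding it: keep the blank pressed flat and firmly (about 10 N) on the bed against the stop, and do not let go.

Things in the scene. Friction and masses are not known exactly. Their poses are not given: they have to be found in the camera images.
- blank: loose flat brass plate, 120 (x) x 50 (y) x 4 mm, with a dark wooden holding block fixed on top: 24 (x) x 30 (y) mm, 45 mm tall (top 49 mm above the plate's underside), centred at x = -25 mm, y = 0. 0.15 to 0.3 kg in all. Origin: centre of the plate's underside; x points to the plain front edge (60 mm ahead), z up. Lies flat on the bench at the start
- blank_front (a point): middle of the lower front edge of the brass plate, 60 mm ahead of the blank's origin, axes as the blank's
- fixture: engraving fixture fixed to the bench, blue base 240 x 100 mm (x -130 to +110). Aluminium bed, flat top 20 mm above the bench, 80 mm wide, x -130 to +60; red stop bar 5 mm above the bed, front face at x = +60; behind it a blue hinge block, 38 mm high. Origin: on the bench under the bed's centre line; x points from the open loading end (towards the robot at yaw 0) to the stop, z up
- bed: the aluminium bed of the fixture; its origin is 6 mm below the bed's top face, over the fixture's origin
- stop (a point): point on the bed's top surface at the middle of the stop's front face, 60 mm ahead of the fixture's origin; axes as the fixture's. The blank is home when its front edge is here
- leaf (a joint): hinge of the sprung brass leaf, rad: 0 = down at rest, grows as its front is lifted (0.01 rad = 0.7 mm at the nose). 36 mm wide; some 0.7 N at the nose lifts it. At rest its flat underside is 6 mm above the bed, from 25 to 90 mm ahead of the fixture's origin: the 4 mm blank passes freely when flat on the bed
- leaf_nose (a point): middle of the lower front edge of the leaf's turned-up nose, about 17 mm ahead of the fixture's origin and 12 mm above the bed at rest; from nose to stop is 43 mm
- jar: bystander: small amber glass jar, 44 mm across, 55 mm tall; origin centre of its underside
- loupe: bystander: black eye loupe, 36 mm across, 30 mm tall; origin centre of its underside
- screwdriver: bystander: orange-handled screwdriver lying on the bench, 170 mm long; x along its blade, origin under its middle
- file: bystander: flat file with wooden handle lying on the bench, 250 mm long; x along its blade
- cup: bystander: white ceramic cup, 64 mm across, 45 mm tall; origin centre of its underside

How it is judged (in metres and radians):
On the way:
1. the blank's front edge is under the leaf, the blank low on the bed (x of blank_front in the frame of stop above -0.035 m and z of blank_front in the frame of stop between -0.003 and 0.006 m and y of blank_front in the frame of stop between -0.02 and 0.02 m), for 0.1 s.
At the end, for the whole second after the job is handed in: front edge under the leaf within 6 mm of the stop, 10 mm of the bed's centre line and 0.1 rad of square; blank flat on the bed (3 mm, 0.035 rad), pressed on it with over 6 N and still touched by the fingers; leaf down (under 0.02 rad) (x of blank_front in the frame of stop between -0.006 and 0.004 m and y of blank_front in the frame of stop between -0.01 and 0.01 m and z of blank_front in the frame of stop between -0.003 and 0.003 m and angle between blank's own z axis and vertical below 0.035 rad and not (angle between the x axis of blank and the x axis of fixture, either way round above 0.1 rad) and contact force between blank and bed above 6 N and contact force between the fingers and blank above 2 N and value of joint leaf below 0.02 rad); the arm keeps its last pose, push and grip.
It fails at once if the leaf is pried up (over 0.06 rad, 4 mm at its nose) (value of joint leaf above 0.06 rad).
It fails at once if a bystander is disturbed (moved over 30 mm) (distance of any of jar, loupe, screwdriver, file, cup from where it was at the start of the episode above 0.03 m).
It also fails if it takes over 45 s, if anything falls off the work surface, if the arm or the gripper's body presses on something with over 40 N, if the wrist force passes 120 N, or if a joint passes its speed limit or range.

## Working session

There is one attempt and no reset: what is moved stays moved. The work goes in short steps, Python scripts to look and compute and a tool call to move; the robot and the scene stay as the last step left them, time stands still between calls to the robot, and variables do not carry over. Pictures are saved under pics/ and viewed, about 8 in all and at most 12, crops included, and the job is handed in when it is done.

Besides the shell and the picture viewer there is one more tool, called after "Call:" as name(argument=value, ...), one argument or row to a line, values as JSON. play_rows: Moves the arm, as the interface text tells. Its arguments: {"type":"object","properties":{"moves":{"type":"array","items":{"type":"array"}}},"required":["moves"]}

```bash
mkdir -p pics; ls; python3 - <<'E'
from rig import *
import cv2,numpy as np
s=sense();print({k:s[k] for k in s})
a=capture("scene");b=capture("side")
cv2.imwrite("pics/scene.png",a[:,:,::-1]);cv2.imwrite("pics/side.png",b[:,:,::-1])
for n in("scene","side","wrist"):print(n,camera_model(n))
E
```

```text
pics
{'time_s': 0.0, 'joints': array([ 5.98559861e+01,  1.66887150e+01, -8.83475677e+00,  6.45545571e+01,
       -1.37656023e-03,  8.20172419e+01]), 'qvel': array([-0.02628009, -0.04504222, -0.00965583, -0.02316469,  0.01451228,
        0.09123709]), 'joint_efforts': array([ 2.16318564e-03, -5.37148333e+01,  3.31371975e+01,  1.59734784e-02,
        1.34541306e-04,  6.85029761e-06]), 'position': array([0.19781383, 0.48579634, 0.23071023]), 'ee_rot': array([-1.79922536e+02, -9.47305595e-03,  1.57838739e+02]), 'ft_force': array([ 0.1978147 , -0.15584858,  0.39439106]), 'wrist_torque': array([ 0.02766604, -0.04390349, -0.0075861 ]), 'grip_width': 0.0853045759042068}
scene {'K': array([[523.42938389,   0.        , 277.57724571],
       [  0.        , 523.42938389, 219.85911047],
       [  0.        ,   0.        ,   1.        ]]), 'R': array([[ 0.15546376,  0.98782358,  0.00596567],
       [ 0.64145862, -0.09635648, -0.7610823 ],
       [-0.75124021,  0.12214745, -0.6486279 ]]), 't': array([-0.07826728, -0.32090332,  2.01628451])}
side {'K': array([[388.04206019,   0.        , 279.60174986],
       [  0.        , 388.04206019, 213.31236089],
       [  0.        ,   0.        ,   1.        ]]), 'R': array([[ 0.99607548, -0.08779074,  0.01124366],
       [-0.0602351 , -0.76547726, -0.64063742],
       [ 0.06484879,  0.63744596, -0.76776121]]), 't': array([-0.57483536,  0.07947227,  0.97355034])}
wrist {'K': array([[311.00767492,   0.        , 281.11575758],
       [  0.        , 311.00767492, 206.68736604],
       [  0.        ,   0.        ,   1.        ]]), 'hand_eye': array([[-1.42456838e-03, -9.61558884e-01, -2.74595125e-01,
         7.07107287e-02],
       [ 9.99998969e-01, -1.41958324e-03, -2.16879449e-04,
        -2.54475476e-04],
       [-1.81268276e-04, -2.74595151e-01,  9.61559915e-01,
        -1.43410730e-01],
       [ 0.00000000e+00,  0.00000000e+00,  0.00000000e+00,
         1.00000000e+00]])}
```

View pics/scene.png

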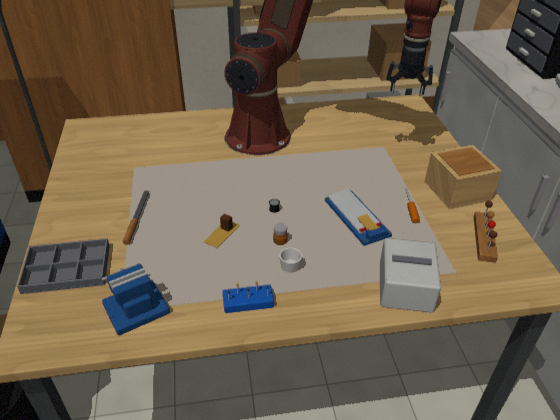

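View pics/side.png

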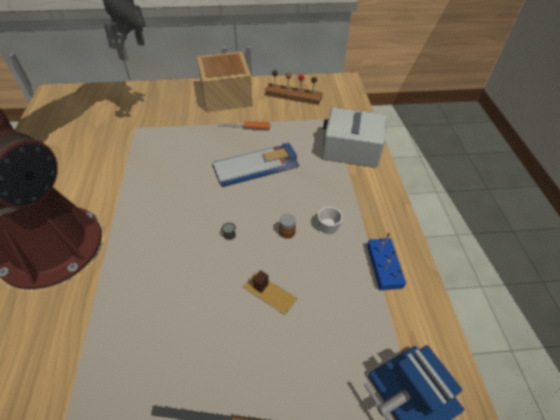

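```bash
cat > h.py <<'E'
import cv2,numpy as np
from rig import *
from scipy.spatial.transform import Rotation as Ro
def model(n,s=None):
    m=camera_model(n)
    if n!="wrist": return m["K"],m["R"],m["t"]
    H=m["hand_eye"];Rt=Ro.from_euler("xyz",s["ee_rot"],degrees=True).as_matrix()
    Rc=Rt@H[:3,:3];c=Rt@H[:3,3]+s["position"]
    return m["K"],Rc.T,-Rc.T@c
def ray(M,uv,z):
    K,R,t=M;c=-R.T@t
    d=(R.T@np.linalg.inv(K)@np.c_[np.atleast_2d(uv),np.ones(len(np.atleast_2d(uv)))].T).T
    return c+d*((z-c[2])/d[:,2])[:,None]
def proj(M,X):
    K,R,t=M;p=(K@(R@np.atleast_2d(X).T+t[:,None])).T
    return p[:,:2]/p[:,2:]
def snap(n,f=None):
    s=sense();M=model(n,s);im=np.ascontiguousarray(capture(n)[:,:,::-1])
    if f: cv2.imwrite("pics/"+f,im)
    return im,M,s
E
python3 - <<'E'
from h import *
for n,pts in(("scene",[("block base",(226,230),0.004),("plate",(215,238),.004),("fix open",(340,198),.02),("fix leaf",(370,224),.026),("jar",(281,240),0),("cup",(291,268),0),("loupe",(275,209),0),("sd",(411,208),0),("file",(137,215),0)]),
 ("side",[("plate",(278,296),.004),("blk top",(260,277),.049),("fix open",(222,172),.02),("leaf",(276,155),.026),("jar",(288,233),0),("cup",(330,225),0),("loupe",(229,235),0)])):
    M=model(n)
    for a,uv,z in pts: print(n,a,ray(M,uv,z)[0].round(3))
for n,bx in(("scene",(195,205,250,260)),("side",(235,260,310,325))):
    im=cv2.imread(f"pics/{n}.png");h=cv2.cvtColor(im,cv2.COLOR_BGR2HSV)
    m=cv2.inRange(h,(15,120,120),(32,255,255));k=np.zeros_like(m);k[bx[1]:bx[3],bx[0]:bx[2]]=255;m&=k
    c=max(cv2.findContours(m,0,1)[0],key=cv2.contourArea)
    P=ray(model(n),c[:,0].astype(float),.004)[:,:2]*1000
    print(n,cv2.minAreaRect(P.astype(np.float32)))
E
```

```text
scene block base [ 0.529 -0.163  0.004]
scene plate [ 0.56  -0.199  0.004]
scene fix open [0.446 0.214 0.02 ]
scene fix leaf [0.591 0.27  0.026]
scene jar [ 0.594 -0.004  0.   ]
scene cup [0.713 0.005 0.   ]
scene loupe [0.446 0.001 0.   ]
scene sd [0.506 0.436 0.   ]
scene file [ 0.411 -0.435  0.   ]
side plate [ 0.557 -0.19   0.004]
side blk top [ 0.518 -0.164  0.049]
side fix open [0.429 0.209 0.02 ]
side leaf [0.589 0.263 0.026]
side jar [ 0.598 -0.01  -0.   ]
side cup [0.711 0.008 0.   ]
side loupe [ 0.446 -0.004  0.   ]
scene ((539.9967651367188, -177.9812469482422), (49.158050537109375, 118.42339324951172), 48.10544204711914)
side ((538.1195678710938, -178.65992736816406), (46.320716857910156, 115.2342758178711), 49.480857849121094)
```

Call:
play_rows(
  moves=[
    [[-60,-8,0],[0,0,-5],1],
    [[-115,-16,0],[0,0,-10],1],
    [[-170,-24,0],[0,0,-16],1],
    [[-225,-32,0],[0,0,-22],1],
    [[-280,-40,0],[0,0,-27],1],
    [[-335,-48,0],[0,0,-32],1],
    [[-390,-56,0],[0,0,-37],1],
    [[-440,-62,0],[0,0,-42],1],
  ],
)

```text
time_s: 1.1
position: [0.5836, 0.2614, 0.2309]
ee_rot: [180.0, -0.0, -160.0]
ft_force: [0.8, 1.8, -0.3]
grip_width: 0.0854
```

Call:
play_rows(
  moves=[
    [[0,0,0],[0,0,0],1],
    [[0,0,0],[0,0,0],1],
  ],
)

```text
time_s: 1.35
position: [0.5816, 0.2628, 0.2307]
ee_rot: [180.0, -0.1, -160.2]
ft_force: [0.3, 0.2, -0.0]
grip_width: 0.0854
```

```bash
python3 - <<'E'
from h import *
im,M,s=snap("wrist","w1.png");print(s["position"],s["ee_rot"])
np.savez("w1.npz",K=M[0],R=M[1],t=M[2])
E
```

```text
[0.58155955 0.26278484 0.23070792] [ 1.79978902e+02 -8.18917371e-02 -1.60217324e+02]
```

View pics/w1.png

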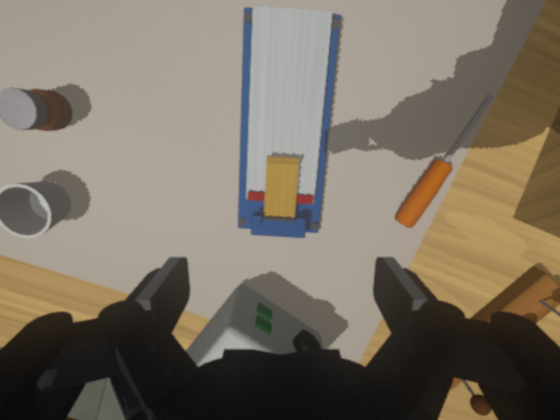

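```bash
python3 - <<'E'
from h import *
d=np.load("w1.npz");M=(d["K"],d["R"],d["t"])
im=cv2.imread("pics/w1.png");h=cv2.cvtColor(im,cv2.COLOR_BGR2HSV)
roi=np.zeros(h.shape[:2],np.uint8);roi[0:240,225:350]=255
blue=cv2.inRange(h,(100,120,40),(125,255,255))&roi
red=(cv2.inRange(h,(0,170,100),(6,255,255))|cv2.inRange(h,(174,170,100),(180,255,255)))&roi
leaf=cv2.inRange(h,(15,130,120),(32,255,255))&roi
bed=cv2.inRange(h,(0,0,165),(180,45,255))&roi
def rect(m,z,n):
    c=max(cv2.findContours(m,0,1)[0],key=cv2.contourArea)
    P=ray(M,c[:,0].astype(float)+0.0,z)[:,:2]*1000
    print(n,cv2.minAreaRect(P.astype(np.float32)))
rect(bed,.02,"bed");rect(blue,.012,"blue12");rect(leaf,.027,"leaf")
# row edges
A=[];B=[]
for v in range(20,150,4):
    u=np.where(bed[v])[0];A.append((u[0]-.5,v));B.append((u[-1]+.5,v))
for n,e in(("L",A),("R",B)):
    P=ray(M,np.array(e,float),.02)[:,:2]*1000
    vx,vy,x,y=cv2.fitLine(P.astype(np.float32),cv2.DIST_HUBER,0,.01,.01).ravel();print(n,np.degrees(np.arctan2(vy,vx)),x,y)
    n_=np.array([-vy,vx]);print(" res",np.std((P-[x,y])@n_), "offs from 500,220",(np.array([x,y])-[500,220])@n_)
ys,xs=np.where(red);print("red pix",xs.min(),xs.max(),ys.min(),ys.max())
top=[(x,ys[xs==x].min()-.5) for x in np.unique(xs)];P=ray(M,np.array(top),.02)*1000;print(P[::8].round(1))
E
```

```text
bed ((525.9710693359375, 251.1038055419922), (255.00230407714844, 151.2862548828125), 19.69171714782715)
blue12 ((632.5394287109375, 261.24029541015625), (98.845703125, 49.06983947753906), 75.0039291381836)
leaf ((586.6373291015625, 264.927734375), (68.04400634765625, 35.77953338623047), 16.349014282226562)
L 16.852997 501.04425 170.57343
 res 2.8956003922692197e-06 offs from 500,220 -47.60653622708924
R 23.140327 445.07523 290.9657
 res 13.875795847934533 offs from 500,220 86.84074324410722Traceback (most recent call last):
  File "<stdin>", line 22, in <module>
    return umr_minimum(a, axis, None, out, keepdims, initial, where)
ValueError: zero-size array to reduction operation minimum which has no identity
```

```bash
python3 - <<'E'
import cv2
im=cv2.imread("pics/w1.png");h=cv2.cvtColor(im,cv2.COLOR_BGR2HSV)
for v in(60,130):print(v,[(u,*h[v,u].tolist()) for u in range(236,345,4)])
for u in(255,305):print(u,[(v,*h[v,u].tolist()) for v in list(range(0,16,2))+list(range(180,236,3))])
E
```

```text
60 [(236, 19, 28, 171), (240, 17, 27, 169), (244, 108, 113, 129), (248, 109, 115, 129), (252, 70, 4, 173), (256, 50, 4, 171), (260, 45, 3, 175), (264, 50, 4, 178), (268, 40, 4, 172), (272, 50, 4, 175), (276, 60, 3, 172), (280, 60, 3, 174), (284, 60, 3, 174), (288, 50, 4, 174), (292, 50, 4, 172), (296, 60, 3, 173), (300, 50, 4, 172), (304, 50, 4, 172), (308, 50, 4, 174), (312, 50, 4, 173), (316, 60, 5, 169), (320, 50, 4, 171), (324, 50, 4, 172), (328, 108, 38, 113), (332, 108, 117, 126), (336, 111, 18, 99), (340, 17, 29, 168), (344, 17, 29, 169)]
130 [(236, 17, 27, 172), (240, 120, 13, 135), (244, 108, 115, 131), (248, 108, 25, 152), (252, 60, 3, 175), (256, 40, 4, 174), (260, 50, 4, 180), (264, 50, 4, 176), (268, 50, 4, 176), (272, 50, 4, 174), (276, 45, 3, 175), (280, 50, 4, 174), (284, 50, 4, 176), (288, 40, 4, 176), (292, 50, 4, 173), (296, 60, 3, 174), (300, 50, 4, 173), (304, 45, 3, 173), (308, 50, 4, 173), (312, 50, 4, 174), (316, 50, 4, 175), (320, 90, 5, 148), (324, 108, 113, 117), (328, 110, 35, 87), (332, 18, 28, 111), (336, 18, 28, 111), (340, 16, 30, 111), (344, 18, 30, 1
[... 373 characters left out ...]
, (213, 112, 78, 88), (216, 109, 117, 120), (219, 109, 125, 129), (222, 109, 122, 127), (225, 109, 122, 125), (228, 108, 126, 130), (231, 108, 126, 130), (234, 111, 75, 129)]
305 [(0, 19, 29, 168), (2, 17, 29, 169), (4, 17, 29, 169), (6, 18, 27, 169), (8, 19, 24, 170), (10, 50, 4, 172), (12, 50, 4, 172), (14, 45, 3, 172), (180, 40, 4, 172), (183, 40, 4, 173), (186, 50, 4, 173), (189, 40, 4, 173), (192, 40, 4, 172), (195, 3, 114, 121), (198, 2, 166, 143), (201, 2, 166, 143), (204, 127, 72, 114), (207, 109, 126, 127), (210, 113, 73, 84), (213, 112, 69, 81), (216, 112, 62, 78), (219, 111, 81, 88), (222, 111, 83, 89), (225, 112, 79, 87), (228, 111, 91, 95), (231, 110, 91, 115), (234, 8, 8, 133)]
```

```bash
cat > fx.py <<'E'
from h import *
def line(P,n):
    vx,vy,x,y=map(float,cv2.fitLine(P.astype(np.float32),cv2.DIST_HUBER,0,.01,.01).ravel())
    a=np.degrees(np.arctan2(vy,vx));r=(P-[x,y])@[-vy,vx];print(n,"ang %.2f pt %.1f %.1f res %.2f"%(a,x,y,r.std()));return np.array([x,y]),np.array([vx,vy])
d=np.load("w1.npz");M=(d["K"],d["R"],d["t"])
im=cv2.imread("pics/w1.png");h=cv2.cvtColor(im,cv2.COLOR_BGR2HSV)
roi=np.zeros(h.shape[:2],np.uint8);roi[0:240,225:350]=255
bed=cv2.inRange(h,(25,0,140),(100,20,255))&roi
red=cv2.inRange(h,(0,90,90),(8,255,255))&roi
leaf=cv2.inRange(h,(15,130,120),(32,255,255))&roi
A=[];B=[]
for v in range(20,180,3):
    u=np.where(bed[v])[0];A.append((u[0]-.5,v));B.append((u[-1]+.5,v))
O=[(u,np.where(bed[:50,u])[0][0]-.5) for u in range(256,326,3)]
F=[(u,np.where(red[185:210,u])[0][0]+185-.5) for u in [*range(250,262,2),*range(302,312,2)]]
g=lambda e,z:ray(M,np.array(e,float),z)[:,:2]*1000
L=line(g(A,.02),"L");R=line(g(B,.02),"R");o=line(g(O,.02),"open");f=line(g(F,.02),"stop front@bed")
ys,xs=np.where(leaf);C=[];D=[]
for v in range(ys.min()+8,ys.max()-8,2):
    u=xs[ys==v];C.append((u.min()-.5,v));D.append((u.max()+.5,v))
a=line(g(C,.027),"leafL");b=line(g(D,.027),"leafR")
E
python3 fx.py
```

```text
L ang 16.04 pt 486.9 195.0 res 0.38
R ang 15.91 pt 483.1 276.4 res 0.36
open ang -74.19 pt 411.8 212.6 res 0.35
stop front@bed ang -73.78 pt 596.2 261.1 res 0.32
leafL ang 14.68 pt 590.9 248.3 res 0.54
leafR ang 17.24 pt 577.4 279.8 res 0.46
```

Call:
play_rows(
  moves=[
    [[19,-58,0],[0,0,8],1],
    [[38,-117,0],[0,0,15],1],
    [[58,-175,0],[0,0,23],1],
    [[77,-234,0],[0,0,31],1],
    [[97,-292,0],[0,0,38],1],
    [[116,-350,0],[0,0,46],1],
    [[136,-409,0],[0,0,54],1],
    [[155,-468,0],[0,0,61],1],
  ],
)

```text
time_s: 2.4
position: [0.5949, -0.2304, 0.2319]
ee_rot: [180.0, 0.0, 138.7]
ft_force: [0.6, -0.5, 0.0]
grip_width: 0.0855
```

Call:
play_rows(
  moves=[
    [[0,0,0],[0,0,0],1],
    [[0,0,0],[0,0,0],1],
  ],
)

```text
time_s: 2.65
position: [0.5949, -0.2287, 0.2314]
ee_rot: [180.0, -0.0, 138.9]
ft_force: [0.7, 0.4, -0.3]
grip_width: 0.0851
```

```bash
python3 - <<'E'
from h import *
im,M,s=snap("wrist","w2.png");print(s["position"],s["ee_rot"])
np.savez("w2.npz",K=M[0],R=M[1],t=M[2])
h=cv2.cvtColor(im,cv2.COLOR_BGR2HSV)
m=cv2.inRange(h,(15,110,60),(32,255,255));m[300:]=0
for c in cv2.findContours(m,0,1)[0]:
    if cv2.contourArea(c)>400:
        P=ray(M,c[:,0].astype(float),.004)[:,:2]*1000
        print(cv2.boundingRect(c),cv2.minAreaRect(P.astype(np.float32)))
E
```

```text
[ 0.59494438 -0.22870885  0.23139582] [ 1.79980152e+02 -3.69626176e-02  1.38905931e+02]
(454, 164, 106, 136) ((847.41748046875, -70.37019348144531), (138.24020385742188, 179.42730712890625), 62.58296203613281)
(0, 154, 142, 146) ((485.45953369140625, -489.8494873046875), (181.9491424560547, 200.5447998046875), 34.924869537353516)
(259, 55, 45, 110) ((536.5082397460938, -177.74960327148438), (49.074241638183594, 118.70205688476562), 49.92854309082031)
```

View pics/w2.png

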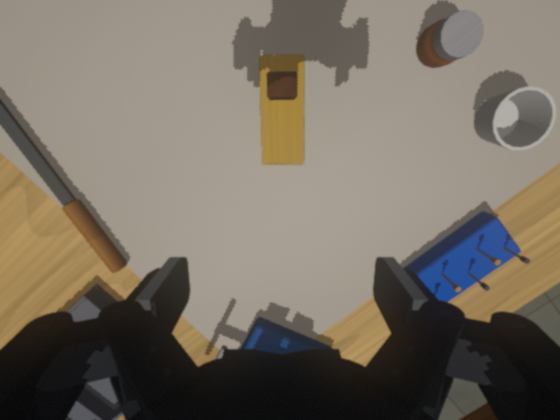

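Call:
play_rows(
  moves=[
    [[51,0,20],[0,0,-1],1],
    [[102,0,60],[0,0,-1],1],
    [[102,0,110],[0,0,-1],1],
    [[102,0,150],[0,0,-1],1],
    [[102,0,165],[0,0,-1],1],
    [[102,0,165],[0,0,-1],1],
    [[102,0,165],[0,0,-1],1],
  ],
)

```text
time_s: 3.58
position: [0.5196, -0.163, 0.0678]
ee_rot: [180.0, 0.1, 139.9]
ft_force: [-0.6, 0.5, 1.7]
grip_width: 0.0853
```

```bash
python3 - <<'E'
from h import *
s=sense();yaw=np.radians(s["ee_rot"][2]);e=np.array([.5174,-.1616])-s["position"][:2]
print(s["position"],s["ee_rot"],"tool dx,dy mm",1e3*e@[np.cos(yaw),np.sin(yaw)],1e3*e@[np.sin(yaw),-np.cos(yaw)])
im,M,s=snap("wrist","w3.png")
E
```

```text
[ 0.51957558 -0.16303711  0.0678401 ] [1.79962118e+02 1.30125569e-01 1.39874395e+02] tool dx,dy mm 2.5896893492108988 -0.303220970938596
```

View pics/w3.png

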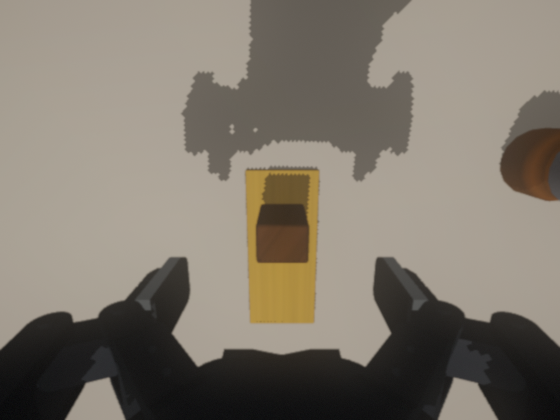

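Call:
play_rows(
  moves=[
    [[2.5,0,20],[0,0,0],1],
    [[2.5,0,40],[0,0,0],1],
    [[2.5,0,52],[0,0,0],1],
    [[2.5,0,57],[0,0,0],1],
    [[2.5,0,57],[0,0,0],1],
    [[2.5,0,57],[0,0,0],1],
    [[2.5,0,57],[0,0,0],-1],
    [[2.5,0,57],[0,0,0],-1],
  ],
)

```text
time_s: 4.62
position: [0.5166, -0.1613, 0.0096]
ee_rot: [180.0, 0.0, 139.8]
ft_force: [-0.8, -0.0, -0.2]
grip_width: 0.0515
```

Call:
play_rows(
  moves=[
    [[0,0,0],[0,0,0],-1],
    [[0,0,0],[0,0,0],-1],
    [[0,0,0],[0,0,0],-1],
    [[0,0,0],[0,0,0],-1],
  ],
)

```text
time_s: 5.12
position: [0.5167, -0.1613, 0.0096]
ee_rot: [180.0, 0.0, 139.8]
ft_force: [-0.3, 1.2, 5.6]
grip_width: 0.0297
```

Call:
play_rows(
  moves=[
    [[0,0,-10],[0,0,0],-1],
    [[0,0,-40],[0,0,0],-1],
    [[0,0,-80],[0,0,0],-1],
    [[0,0,-110],[0,0,0],-1],
    [[0,0,-110],[0,0,0],-1],
  ],
)

```text
time_s: 5.75
position: [0.5178, -0.1619, 0.1216]
ee_rot: [179.9, 0.2, 139.8]
ft_force: [0.7, 0.4, -2.3]
grip_width: 0.0292
```

Call:
play_rows(
  moves=[
    [[20,17,0],[0,0,-4],-1],
    [[60,50,0],[0,0,-12],-1],
    [[104,87,0],[0,0,-20],-1],
    [[148,124,0],[0,0,-28],-1],
    [[192,161,0],[0,0,-36],-1],
    [[236,198,0],[0,0,-44],-1],
    [[276,232,0],[0,0,-52],-1],
    [[301,253,0],[0,0,-56],-1],
  ],
)

```text
time_s: 6.75
position: [0.448, 0.2281, 0.1181]
ee_rot: [180.0, -0.1, -163.9]
ft_force: [0.3, 0.2, -1.6]
grip_width: 0.0294
```

Call:
play_rows(
  moves=[
    [[0,0,0],[0,0,0],-1],
    [[0,0,0],[0,0,0],-1],
    [[0,0,0],[0,0,0],-1],
  ],
)

```text
time_s: 7.12
position: [0.4496, 0.2251, 0.119]
ee_rot: [-180.0, -0.0, -164.3]
ft_force: [-0.4, -0.2, -2.8]
grip_width: 0.0294
```

```bash
python3 - <<'E'
from h import *
im,M,s=snap("wrist","w4.png");print(s["position"],s["ee_rot"],s["ft_force"])
np.savez("w4.npz",K=M[0],R=M[1],t=M[2])
im2,_,_=snap("side","s4.png")
E
```

```text
[0.44957138 0.22513611 0.118954  ] [-1.79984361e+02 -4.50033157e-02 -1.64273322e+02] [-0.37736038 -0.21958417 -2.75722831]
```

View pics/w4.png

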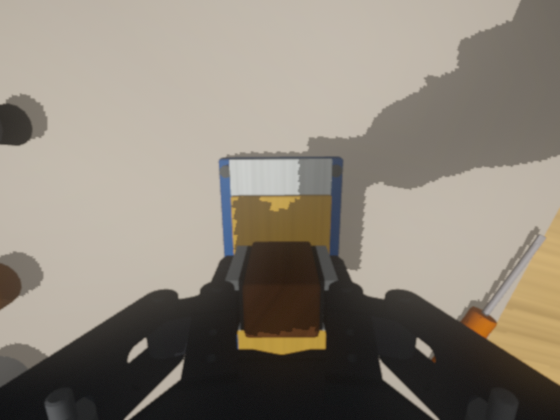

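```bash
python3 - <<'E'
from h import *
d=np.load("w4.npz");M=(d["K"],d["R"],d["t"])
im=cv2.imread("pics/w4.png");h=cv2.cvtColor(im,cv2.COLOR_BGR2HSV)
m=cv2.inRange(h,(15,110,60),(32,255,255))
tcp=np.array([.44957,.22514]);z=.119-.0056
u=np.array([np.cos(np.radians(16)),np.sin(np.radians(16))]);n=np.array([-u[1],u[0]])
g=lambda e:(ray(M,np.array(e,float),z)[:,:2]-tcp)@np.c_[u,n]*1000
L=[];R=[]
for v in range(200,240,3):
    q=np.where(m[v,200:360])[0]+200;L.append((q[0]-.5,v));R.append((q[-1]+.5,v))
T=[(x,np.where(m[150:240,x])[0][0]+150-.5) for x in range(236,330,4)]
F=[(x,np.where(m[335:365,x])[0][-1]+335+.5) for x in range(250,318,4)]
for nm,e in zip("LRTF",(L,R,T,F)):
    P=g(e);k=int(nm in"LR");f=np.polyfit(P[:,1-k],P[:,k],1);print(nm,"med",np.median(P,0).round(1),"slope deg",np.degrees(f[0]).round(2))
print(F)
E
```

```text
L med [-21.5 -24.2] slope deg -0.74
R med [-21.2  25. ] slope deg 0.27
T med [-33.7   1. ] slope deg -0.63
F med [59.   0.5] slope deg -0.17
[(250, np.float64(349.5)), (254, np.float64(350.5)), (258, np.float64(350.5)), (262, np.float64(351.5)), (266, np.float64(352.5)), (270, np.float64(353.5)), (274, np.float64(354.5)), (278, np.float64(354.5)), (282, np.float64(355.5)), (286, np.float64(354.5)), (290, np.float64(353.5)), (294, np.float64(352.5)), (298, np.float64(352.5)), (302, np.float64(351.5)), (306, np.float64(350.5)), (310, np.float64(349.5)), (314, np.float64(349.5))]
```

Call:
play_rows(
  moves=[
    [[0,0,30],[0,0,-0.3],-1],
    [[0,0,60],[0,0,-0.3],-1],
    [[0,0,78],[0,0,-0.3],-1],
    [[0,0,85],[0,0,-0.3],-1],
    [[0,0,87],[0,0,-0.3],-1],
    [[0,0,88],[0,0,-0.3],-1],
    [[0,0,88],[0,0,-0.3],-1],
    [[0,0,88],[0,0,-0.3],-1],
  ],
)

```text
time_s: 8.22
position: [0.4499, 0.2263, 0.0317]
ee_rot: [-180.0, 0.0, -163.9]
ft_force: [-0.2, -0.2, -1.3]
grip_width: 0.0295
```

Call:
play_rows(
  moves=[
    [[0,0,1],[0,0,0],-1],
    [[0,0,1],[0,0,0],-1],
    [[0,0,1],[0,0,0],-1],
    [[0,0,1],[0,0,0],-1],
  ],
)

```text
time_s: 8.72
position: [0.4496, 0.2262, 0.0303]
ee_rot: [180.0, 0.0, -163.9]
ft_force: [-0.1, -0.9, -2.8]
grip_width: 0.0295
```

Call:
play_rows(
  moves=[
    [[0,0,1],[0,0,0],-1],
    [[0,0,1],[0,0,0],-1],
    [[0,0,1],[0,0,0],-1],
  ],
)

```text
time_s: 9.1
position: [0.4497, 0.2262, 0.0296]
ee_rot: [-180.0, 0.0, -163.9]
ft_force: [-2.2, -1.1, 5.2]
grip_width: 0.0296
```

Call:
play_rows(
  moves=[
    [[-4,-1,0],[0,0,0],-1],
    [[-9,-1,0],[0,0,0],-1],
    [[-14,-1,0],[0,0,0],-1],
    [[-19,-1,0],[0,0,0],-1],
    [[-19,-1,0],[0,0,0],-1],
    [[-19,-1,0],[0,0,0],-1],
  ],
)

```text
time_s: 9.85
position: [0.4665, 0.2303, 0.0296]
ee_rot: [180.0, -0.1, -163.8]
ft_force: [-8.2, -2.5, 13.0]
grip_width: 0.0299
```

```bash
cat > meas.py <<'E'
import sys
from h import *
im,M,s=snap("wrist",sys.argv[1]);tcp=s["position"]
print(tcp.round(4),s["ee_rot"].round(2),s["ft_force"].round(1))
h=cv2.cvtColor(im,cv2.COLOR_BGR2HSV);m=cv2.inRange(h,(15,110,60),(32,255,255))
u=np.array([np.cos(np.radians(16)),np.sin(np.radians(16))]);n=np.array([-u[1],u[0]]);S=np.array([.5942,.2670])
g=lambda e:(ray(M,np.array(e,float),.024)[:,:2]-S)@np.c_[u,n]*1000
print("TCP-85 pred front",((tcp[:2]-S)@np.c_[u,n]*1000+[85,0]).round(1))
L=[];R=[]
T=[(x,np.where(m[100:260,x])[0][0]+100-.5) for x in range(245,318,4)]
v0=int(max(t[1] for t in T))
for v in range(v0+4,v0+34,3):
    q=np.where(m[v,200:360])[0]+200;L.append((q[0]-.5,v));R.append((q[-1]+.5,v))
for nm,e in zip("LRT",(L,R,T)):
    P=g(e);k=int(nm in"LR");f=np.polyfit(P[:,1-k],P[:,k],1);print(nm,"med",np.median(P,0).round(1),"deg",np.degrees(f[0]).round(2))
snap("side",sys.argv[1].replace("w","s"));snap("scene",sys.argv[1].replace("w","c"))
E
python3 meas.py w5.png
```

```text
[0.4665 0.2303 0.0296] [ 1.7998e+02 -1.5000e-01 -1.6384e+02] [-8.2 -2.5 13. ]
TCP-85 pred front [-47.8  -0.1]
L med [-151.5  -24.1] deg 0.3
R med [-151.6   24.7] deg 1.49
T med [-166.7    0.2] deg -4.77
```

View pics/w5.png

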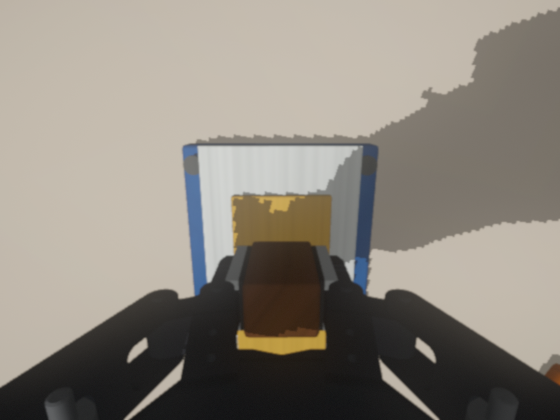

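Call:
play_rows(
  moves=[
    [[-5,0,-0.4],[0,0,0],-1],
    [[-10,0,-0.4],[0,0,0],-1],
    [[-15,0,-0.4],[0,0,0],-1],
    [[-20,0,-0.4],[0,0,0],-1],
    [[-20,0,-0.4],[0,0,0],-1],
    [[-20,0,-0.4],[0,0,0],-1],
  ],
)

```text
time_s: 10.75
position: [0.4879, 0.2362, 0.0297]
ee_rot: [-180.0, 0.1, -163.9]
ft_force: [1.2, -0.1, -1.6]
grip_width: 0.0296
```

```bash
python3 meas.py w6.png; python3 - <<'E'
import cv2,numpy as np
a=cv2.imread("pics/c6.png")[170:260,310:430];b=cv2.imread("pics/s6.png")[130:200,200:320]
cv2.imwrite("pics/m6.png",np.vstack([cv2.resize(a,(480,360)) if 0 else cv2.resize(a,(400,300),interpolation=2),cv2.resize(b,(400,233),interpolation=2)]))
E
```

```text
[0.4879 0.2362 0.0297] [-1.8000e+02  6.0000e-02 -1.6387e+02] [ 1.2 -0.1 -1.6]
TCP-85 pred front [-25.6  -0.3]
L med [-129.8  -24.3] deg -0.08
R med [-129.8   24.4] deg 0.73
T med [-144.4    0. ] deg -3.81
```

View pics/m6.png

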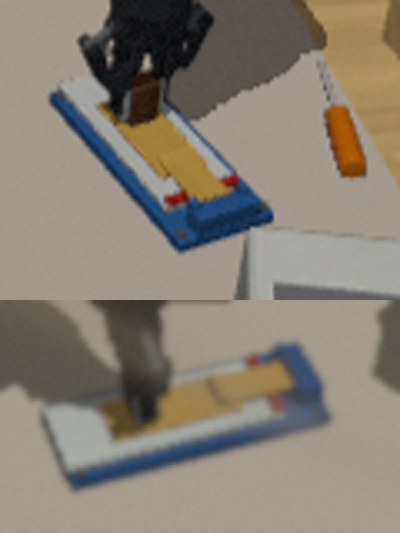

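Call:
play_rows(
  moves=[
    [[-4,0,0.3],[0,0,0],-1],
    [[-8,0,0.3],[0,0,0],-1],
    [[-12,0,0.3],[0,0,0],-1],
    [[-16,0,0.3],[0,0,0],-1],
    [[-19,0,0.3],[0,0,0],-1],
    [[-20,0,0.3],[0,0,0],-1],
    [[-20,0,0.3],[0,0,0],-1],
    [[-20,0,0.3],[0,0,0],-1],
  ],
)

```text
time_s: 11.9
position: [0.5052, 0.2414, 0.0296]
ee_rot: [180.0, -0.1, -163.8]
ft_force: [-5.7, -2.4, 7.7]
grip_width: 0.0294
```

Call:
play_rows(
  moves=[
    [[-1,0,0],[0,0,0],-1],
    [[-1,0,0],[0,0,0],-1],
    [[-2,0,0],[0,0,0],-1],
    [[-2,0,0],[0,0,0],-1],
  ],
)

```text
time_s: 12.4
position: [0.5072, 0.2419, 0.0296]
ee_rot: [180.0, -0.1, -163.8]
ft_force: [-6.1, -1.0, 7.0]
grip_width: 0.0294
```

Call:
play_rows(
  moves=[
    [[-1,0,0],[0,0,0],-1],
    [[-1,0,0],[0,0,0],-1],
    [[-2,0,0],[0,0,0],-1],
    [[-2,0,0],[0,0,0],-1],
  ],
)

```text
time_s: 12.9
position: [0.5091, 0.2425, 0.0296]
ee_rot: [180.0, -0.1, -163.8]
ft_force: [-6.3, -2.2, 8.0]
grip_width: 0.0294
```

Call:
play_rows(
  moves=[
    [[-1,0,0],[0,0,0],-1],
    [[-1,0,0],[0,0,0],-1],
    [[-2,0,0],[0,0,0],-1],
    [[-2,0,0],[0,0,0],-1],
  ],
)

```text
time_s: 13.4
position: [0.5108, 0.243, 0.0296]
ee_rot: [180.0, -0.1, -163.8]
ft_force: [-7.3, -3.0, 8.3]
grip_width: 0.0291
```

Call:
play_rows(
  moves=[
    [[-1,0,0],[0,0,0],-1],
    [[-1,0,0],[0,0,0],-1],
    [[-1,0,0],[0,0,0],-1],
    [[-1,0,0],[0,0,0],-1],
  ],
)

```text
time_s: 13.9
position: [0.5107, 0.243, 0.0296]
ee_rot: [180.0, -0.2, -163.8]
ft_force: [-10.0, -3.3, 12.2]
grip_width: 0.0296
```

Call:
play_rows(
  moves=[
    [[-1,0,0],[0,0,0],-1],
    [[-1,0,0],[0,0,0],-1],
    [[-1,0,0],[0,0,0],-1],
    [[-1,0,0],[0,0,0],-1],
  ],
)

```text
time_s: 14.4
position: [0.5107, 0.243, 0.0296]
ee_rot: [180.0, -0.3, -163.8]
ft_force: [-15.9, -5.5, 16.2]
grip_width: 0.0296
```

Call:
play_rows(
  moves=[
    [[1.2,0,0],[0,0,0],-1],
    [[1.2,0,0],[0,0,0],-1],
    [[1.2,0,0],[0,0,0],-1],
    [[1.2,0,0],[0,0,0],-1],
  ],
)

```text
time_s: 14.9
position: [0.5108, 0.243, 0.0296]
ee_rot: [180.0, -0.2, -163.8]
ft_force: [-9.3, -2.9, 10.9]
grip_width: 0.0294
```

```bash
python3 meas.py w7.png; python3 - <<'E'
import cv2,numpy as np
a=cv2.imread("pics/c7.png")[170:260,310:430];b=cv2.imread("pics/s7.png")[130:200,200:320]
cv2.imwrite("pics/m7.png",np.vstack([cv2.resize(a,(400,300),interpolation=2),cv2.resize(b,(400,233),interpolation=2)]))
E
```

```text
[0.5108 0.243  0.0296] [ 179.99   -0.22 -163.85] [-9.3 -2.9 10.9]
TCP-85 pred front [-1.8 -0.1]
L med [-110.2  -24.1] deg -0.58
R med [-110.3   24.6] deg 2.49
T med [-120.6    0.2] deg -0.62
```

View pics/m7.png

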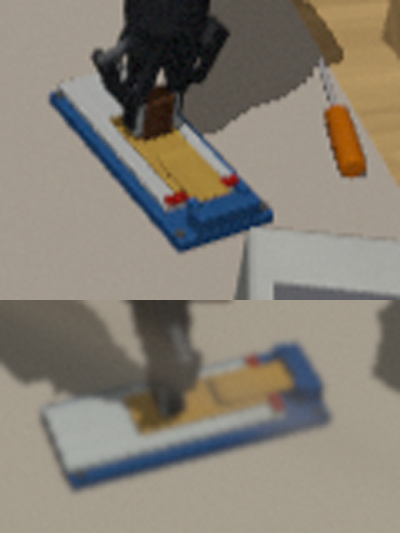

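```bash
python3 -c "
from rig import *
print(sign_off());s=sense();print(s['time_s'],s['ft_force'],s['position'])"
```

```text
the job is handed in; nothing more can be done
None
the job is handed in; nothing more can be done
```

I gripped the blank by its block, laid it on the bed and slid it flat under the leaf until the forward motion stalled against the stop. I then eased the push slightly and handed the job in at about 15 s, still holding the blank. `sign_off()` gives no verdict, so success isn't confirmed.

| Last check | Reading | Limit |
|---|---|---|
| Front edge to stop | about -0.6 mm, taken from the rear edge in the wrist camera | -6 to +4 mm |
| Off centre line | about 0.2 mm | 10 mm |
| Off square | about 0.2° by tool yaw | 5.7° (0.1 rad) |
| Tilt | about 0.2° by tool pitch | 2° (0.035 rad) |
| Downward force on tool | 10.9 N; about 13 N on the bed once the blank's weight is added | over 6 N |
| Grip opening | 29.4 mm on the 30 mm block | fingers touching |

- **Small disagreements:** The stop position predicted from the tool alone was -1.8 mm, against -0.6 mm from the camera. The plate's two visible side edges gave angles of -0.6° and +2.5° over a very short, partly shaded length, so I relied on the tool yaw.
- **Not measured:** I judged the leaf's angle only by eye; it looked down in both the scene and side views. I didn't measure the bystanders at the end. The tool felt no unexpected contact, and the screwdriver beside the fixture looked unmoved.
- **After hand-in:** I tried to read the state once more, but the rig no longer answers.

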